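Slip stone through the dresser guard onto the sprung pad

TASK

Lift the grey slip stone out of the wooden rack, pass it end first down through the narrow slot in the top of the stone dresser's guard, and feel for the sprung dressing pad hidden inside. Press on gently until the pad has sunk about 6 mm, without pushing it to its bottom, and finish there with the gripper still holding the stone upright against the pad. Leave the wooden wedge standing in the rack.

Things in the scene. Friction and masses are not known exactly. Their poses are not given: they have to be found in the camera images.
- slip_stone: grey slip stone 40 x 110 x 13 mm, 0.1 to 0.21 kg, standing loosely on end in a rack pocket. y axis up along the 110 mm length, x along the 40 mm width, z through the thickness. Origin in the middle of one broad face (z = 0): the stone's centre is 6.5 mm from it along +z, its upper end 55 mm along +y. Parallel sides, unlike the wedge
- slip_foot (a point): centre of the stone's lower end face (40 x 13 mm)
- wedge: light hardwood packing wedge 38 x 110 x 19 mm, standing on end on its thick end in the other rack pocket; it tapers upwards. Same axes as the stone (y up along the length)
- rack: wooden rack block 150 x 56 x 45 mm, fixed to the bench, origin under its centre, x along its length, z up. Two upright pockets 43 (x) x 21 (y) mm, 35 mm deep (floor 10 mm above the bench), are centred 40 mm either side of the origin along x; the stone's or wedge's width lies along the rack's x. Which pocket holds which varies
- dresser: stone dresser fixed to the bench: grey sheet-metal guard box 150 (x) x 110 (y) x 75 mm high, bolted feet on both sides, gearmotor 54 mm long on its +x end and small black switch on its -x end, all lower than the top. Origin under the centre of the box, z up
- slot (a point): centre of the slot, level with the top face of the guard (75 mm above the bench); axes as the dresser. The slot is 44 mm along x and 17 mm along y (2 mm of clearance all round the stone), upright walls through the 8 mm top plate, open below except for the pad
- pad (a joint): travel in m of the flat horizontal dressing pad (80 x 50 mm) inside the guard: 0 up at rest, growing as it is pressed straight down, bottom stop at 0.016. At rest its top lies hidden 41 to 53 mm below the top of the guard, different every time. It starts to move at 3 N and then needs 0.9 N more per mm: about 8.4 N at 6 mm, 17 N at the bottom
Things that resemble listed ones, but are neither listed nor needed, are in the scene too. Leave any green or pink look-alike of the slip_stone alone.

How it is judged:
By the outcome, as a careful person would: the job done as asked, in the order asked, and still so for the second after the job is handed in, while the arm keeps its last pose, push and grip.
It also fails if it takes over 45 s, if anything falls off the work surface, if the arm or the gripper's body presses on something with over 40 N, if the wrist force passes 120 N, or if a joint passes its speed limit or range.

ROBOT

A 6-joint arm with a two-finger parallel gripper is mounted at the origin on a cart in front of the work surface, level with it; the furniture and walls round the work are solid. World frame = base frame: x ahead of the robot, y to its left, z up, the work surface at z = 0. Lengths are in m, angles in rad, forces in N, time in s.
With the tool pointing down it reaches from about 0.275 to 0.85 m from the base axis. Payload 5.2 kg.
Tool frame: the origin (TCP) lies at the very end of the fingers, on their centre line; the grasp point (between the pads) lies 19 mm behind it; z points along the fingers, y is the line along which they close (so a half turn about z gives the same grasp; the last joint's range is limited). The gripper opens to 85 mm and grips with 20 to 120 N. Pads are 22 mm wide; open, the fingers measure 114 mm over their backs; the gripper's body (76 mm by 85 mm) begins 54 mm behind the grasp point. The pads swing forward as they close: fully open they stand 13 mm farther back than shut.
Start: joints at [-1.352, 0.259, 1.535, -0, 1.348, -0.203], TCP at [0.225, -0.502, 0.231] pointing down, gripper open.
Joint ranges: [-3.14, 3.14], [-0.91, 2.08], [0.19, 2.58], [-1.22, 4.36], [0.22, 2.71], [-3.12, 3.12]. Speed limits (rad/s): [2.57, 2.57, 3.14, 3.14, 3.14, 3.14].

INTERFACE

Orientations are given as a 3x3 rotation matrix whose columns are the frame's x, y, z axes.
In Python, from station import env gives the robot as it stands.
- The arm moves only by the tool jog_arm, never from a script. Its argument "targets" is a list of rows, each a list of 3 entries, a list of its own where there are three numbers: the opening, from 0 (shut) to 1 (fully open), then the shift along the tool's x, y, z in mm, then the turn, a rotation vector about the tool's x, y, z in rad. A call has 1 to 12 rows; each row shifts and turns the commanded pose from where the row before left it, along the tool's axes as they then stand; what a row does not reach is not made up. A row lasts 1/12 s, in which the tool goes at most 41.7 mm and 7.16 degrees, less where a joint would pass 70% of its speed; a pose out of reach is approached as far as the arm can. A call is refused whole if a number of a shift passes 41.7 or a number of a turn 0.125, either way. A call with a gripper value outside its range is refused whole. The fingers move at their own pace and stop on an object; the grip force is fixed at half the most. Time passes only in rows, so rows that do not move let the fingers close. It gives the time, the measured TCP pose, the force, the opening and the grip force at its end, in the units of the state.
- env.get_obs(): the state, without advancing time (a new reading comes with each control period).
- env.capture(name): name is "scene" or "top"; returns a dict with "frame" (384x512x3 uint8, blue, green, red), "fx", "fy", "cx", "cy" (pixels), "camera_from_world" (4x4, takes a point from world to camera coordinates). Camera axes: x right, y up, looking along -z (the intrinsics and any distortion apply to the point x, -y, -z); pixel columns grow to the right and rows downward; lengths in m; the calibration is good to about 2 mm. A picture is of the moment at which its call begins. There is no depth.
- env.finish_job(): hands the job in; it is judged then, once.
The state is a dict: "t": time; "q": joint angles; "dq": joint speeds; "effort": joint torques, N m; "tool_pos": TCP position; "tool_rot": TCP orientation; "wrist_force": force on the tool from outside, world axes, zero at the start; "torque": the same for the moment, N m; "grip_width": opening from 0.0 (shut) to 1.0 (fully open); "gripper_force": force on a finger pad.
Only numpy, scipy, OpenCV 4.12 (cv2) and the standard library are available. Lean on these libraries where they do the work, as an engineer would, in place of code of your own. Each camera call takes 0.05 s, during which the arm holds its last target. There are 200 camera calls.

## Working session

There is one attempt and no reset: what is moved stays moved. The work goes in short steps, Python scripts to look and compute and a tool call to move; the robot and the scene stay as the last step left them, time stands still between calls to the robot, and variables do not carry over. Pictures are saved under pics/ and viewed, at most 10 in all, crops included, and the job is handed in when it is done.

Besides the shell and the picture viewer there is one more tool, called after ">>>" as name(argument=value, ...) on one line, values as JSON. jog_arm: Moves the arm, as the interface text tells. Its arguments: {"type":"object","properties":{"targets":{"type":"array","items":{"type":"array"}}},"required":["targets"]}

```bash
mkdir -p pics; cat > h.py <<'E'
import numpy as np, cv2
from station import env
def cap(n):
    c=env.capture(n); return c
def ray(c,u,v):
    M=np.array(c["camera_from_world"]); R=M[:3,:3]; t=M[:3,3]
    d=np.array([(u-c["cx"])/c["fx"],-(v-c["cy"])/c["fy"],-1.0])
    return -R.T@t, R.T@d
def onz(c,u,v,z):
    o,d=ray(c,u,v); return o+d*(z-o[2])/d[2]
def proj(c,p):
    M=np.array(c["camera_from_world"]); q=M[:3,:3]@np.array(p)+M[:3,3]
    return np.array([c["cx"]+c["fx"]*q[0]/-q[2], c["cy"]+c["fy"]*(-q[1])/-q[2]])
E
python3 - <<'E'
from h import *
for n in("scene","top"):
    c=cap(n); cv2.imwrite(f"pics/{n}0.png",c["frame"]); print({k:(np.round(v,4).tolist() if k!="frame" else v.shape) for k,v in c.items()})
o=env.get_obs(); print({k:np.round(v,3).tolist() for k,v in o.items()})
E
```

```text
{'frame': (384, 512, 3), 'fx': 378.4884, 'fy': 378.4884, 'cx': 256.0888, 'cy': 198.4358, 'camera_from_world': [[-0.8491, -0.5281, -0.0066, 0.3445], [0.2767, -0.4555, 0.8462, -0.2686], [-0.4499, 0.7167, 0.5329, -0.5851], [0.0, 0.0, 0.0, 1.0]]}
{'frame': (384, 512, 3), 'fx': 423.0806, 'fy': 423.0806, 'cx': 251.0696, 'cy': 194.0525, 'camera_from_world': [[0.0166, -0.9998, 0.0078, -0.1566], [0.9985, 0.017, 0.0518, -0.4868], [-0.052, 0.0069, 0.9986, -0.9103], [0.0, 0.0, 0.0, 1.0]]}
{'t': 0.1, 'q': [-1.352, 0.259, 1.536, 0.0, 1.348, -0.203], 'dq': [-0.001, -0.002, -0.005, -0.0, 0.0, -0.0], 'effort': [0.003, -44.697, -29.124, -0.0, 0.006, 0.0], 'tool_pos': [0.225, -0.501, 0.231], 'tool_rot': [[0.912, 0.409, -0.0], [0.409, -0.912, 0.002], [0.0, -0.002, -1.0]], 'wrist_force': [0.197, 1.089, 0.419], 'torque': [-0.011, 0.012, 0.023], 'gripper_force': 0.0, 'grip_width': 0.999}
```

```bash
python3 -c "
import cv2,numpy as np
a=[cv2.imread(f'pics/{n}0.png') for n in('scene','top')]
cv2.imwrite('pics/s1.png',cv2.resize(a[0],(800,600),interpolation=cv2.INTER_CUBIC));cv2.imwrite('pics/t1.png',cv2.resize(a[1],(800,600),interpolation=cv2.INTER_CUBIC))"
```

```text
(no output)
```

View pics/s1.png

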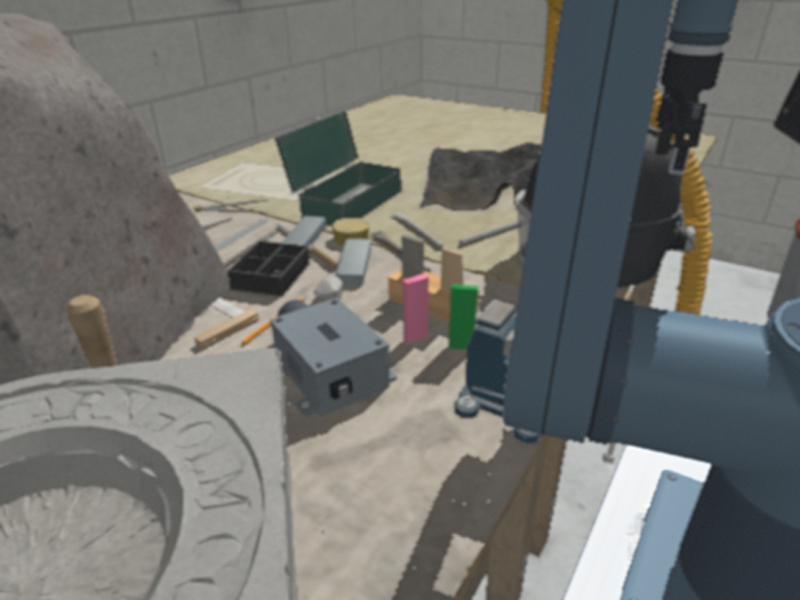

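View pics/t1.png

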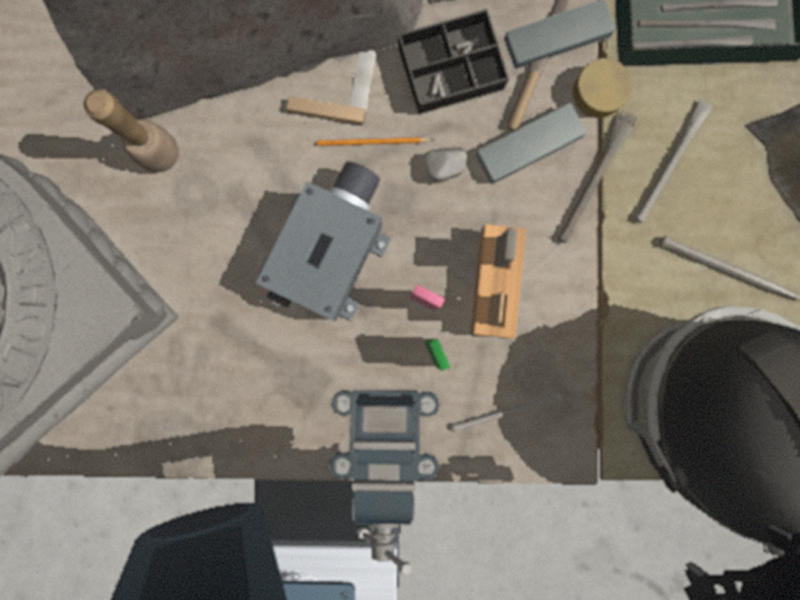

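The top view (800x600 scale) shows the orange rack at about (500,280), a grey upright at (508,245) and a tan upright at (503,307). Pink (428,297) and green (439,354) look-alikes stand nearby, and the dresser is at (320,250) with its dark slot at (320,250).

Candidates for the slip stone:
- the grey upright in the rack at (508,245);
- the grey blocks lying flat at (530,143) and (560,33);
- the pink and green standing ones.

Only the upright one in the rack is grey and standing in a pocket. I'll confirm that with a crop and measure.

```bash
python3 - <<'E'
from h import *
c=cap("top"); f=c["frame"]; s=cap("scene")
hsv=cv2.cvtColor(f,cv2.COLOR_BGR2HSV)
A=cv2.resize(f[130:225,160:345],None,fx=4.3,fy=4.3,interpolation=cv2.INTER_CUBIC)
cv2.imwrite("pics/cropt.png",A)
B=cv2.resize(s["frame"][140:270,170:330],None,fx=4.5,fy=4.5,interpolation=cv2.INTER_CUBIC)
cv2.imwrite("pics/crops.png",B)
def rep(name,m,z):
    cs,_=cv2.findContours(m.astype(np.uint8)*255,cv2.RETR_EXTERNAL,cv2.CHAIN_APPROX_NONE)
    for k in sorted(cs,key=cv2.contourArea)[-2:]:
        P=np.array([onz(c,*p[0],z)[:2] for p in k]).astype(np.float32)
        r=cv2.minAreaRect(P*1000); print(name,cv2.contourArea(k),cv2.boundingRect(k),np.round(r[0],1),np.round(r[1],1),round(r[2],1))
H,S,V=[hsv[...,i].astype(int) for i in range(3)]
sub=np.zeros(H.shape,bool); sub[135:225,295:345]=1
rep("rack",sub&(H<22)&(S>110),0.045)
sub2=np.zeros(H.shape,bool); sub2[145:175,190:220]=1
rep("slot",sub2&(V<60),0.075)
for u,v in[(325,155),(322,160),(327,160),(320,195),(205,160),(180,170)]: print(u,v,hsv[v,u])
print(proj(c,env.get_obs()["tool_pos"]))
E
```

```text
rack 101.0 (309, 144, 15, 22) [ 577.  -278.6] [26.5 44.1] 67.8
rack 1186.5 (303, 147, 33, 69) [ 520.  -290.5] [ 56.7 146.7] 84.7
slot 86.5 (198, 151, 14, 19) [554.8 -51.4] [11.9 38.5] 64.8
325 155 [ 20  39 132]
322 160 [22 39 72]
327 160 [ 21  34 144]
320 195 [ 16  93 161]
205 160 [135   9  59]
180 170 [109  16 127]
[464.32787834 351.40994463]
```

View pics/cropt.png

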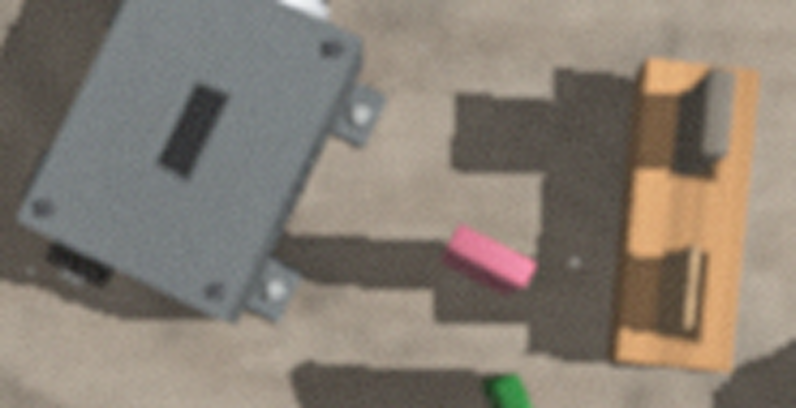

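View pics/crops.png

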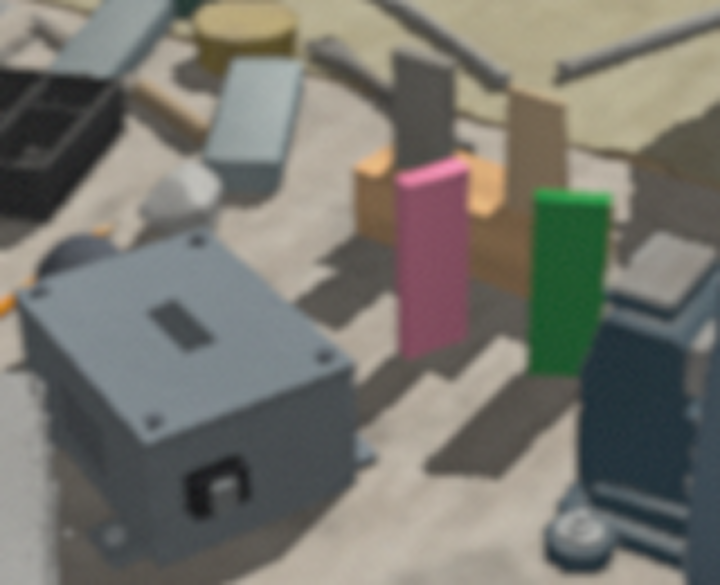

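The crops confirm it. The grey upright in the rack, with its top face at crop (715,115) or full-frame about (326,157), is the only grey stone standing in a pocket. The tan tapered piece at (690,290) is the wedge. Next I'll refine with sub-pixel measurement of the stone top, rack and slot.

```bash
cat >> h.py <<'E'
def rect(c,m,off,k,z,n=1):
    "min area rect (mm) of largest blobs of mask m (upsampled k times from offset off), cast on z"
    cs,_=cv2.findContours(m.astype(np.uint8),cv2.RETR_EXTERNAL,cv2.CHAIN_APPROX_NONE)
    for q in sorted(cs,key=cv2.contourArea)[-n:]:
        P=np.array([onz(c,(p[0][0]+.5)/k-.5+off[0],(p[0][1]+.5)/k-.5+off[1],z)[:2] for p in q])
        r=cv2.minAreaRect((P*1000).astype(np.float32)); print(np.round(r[0],1),np.round(r[1],1),round(r[2],1))
def up(c,x0,y0,x1,y1,k=8):
    return cv2.resize(c["frame"][y0:y1,x0:x1],None,fx=k,fy=k,interpolation=cv2.INTER_CUBIC)
E
python3 - <<'E'
from h import *
c=cap("top")
a=up(c,190,142,222,180); V=a.max(2)
for t in(75,90): print("slot",t,end=" "); rect(c,V<t,(190,142),8,.075)
a=up(c,315,138,335,178); h=cv2.cvtColor(a,cv2.COLOR_BGR2HSV)
for v in(100,): print("stone",end=" "); rect(c,(h[...,1]<75)&(h[...,2]>v),(315,138),8,.12)
a=up(c,155,110,260,215); h=cv2.cvtColor(a,cv2.COLOR_BGR2HSV)
print(h[8*50,8*25])
print("box",end=" "); rect(c,(h[...,0]>85)&(h[...,0]<125)&(h[...,2]>95)&(h[...,1]>8),(155,110),8,.075)
a=up(c,295,135,345,225); h=cv2.cvtColor(a,cv2.COLOR_BGR2HSV)
print("rack",end=" "); rect(c,(h[...,0]<24)&(h[...,1]>105)&(h[...,2]>110),(295,135),8,.045)
s=cap("scene")
print("pred in scene: slot",proj(s,[.5548,-.0514,.075]),"stone top",proj(s,[.56,-.294,.12]))
a=up(s,200,200,222,220); V=a.max(2)
for t in(80,95): print("slot scene",a.reshape(-1,3).mean(0),end=" "); rect(s,V<t,(200,200),8,.075)
E
```

```text
slot 75 [554.5 -51.3] [15.  42.5] 64.8
slot 90 [554.4 -51.2] [16.6 44.2] 65.2
stone [ 567.7 -289.2] [57.2 38.8] 1.0
[ 90  14 128]
box [554.6 -61.2] [133.  158.6] 65.4
rack [ 520.5 -291.2] [ 56.8 149.5] 84.8
pred in scene: slot [210.59852383 211.27003356] stone top [265.11738847 151.57049673]
slot scene [128.91004972 124.37464489 115.85266335] [554.7 -48.1] [11.2 34.4] 65.9
slot scene [128.91004972 124.37464489 115.85266335] [555.1 -48.2] [15.1 40.5] 65.6
```

```bash
python3 - <<'E'
from h import *
c=cap("top")
print("stone top eye",onz(c,326.6,156.6,.12))
a=up(c,315,138,335,178); h=cv2.cvtColor(a,cv2.COLOR_BGR2HSV)
m=(h[...,1]<70)&(h[...,2]>105)
m=cv2.morphologyEx(m.astype(np.uint8),cv2.MORPH_OPEN,np.ones((17,17)))
n,l,st,ce=cv2.connectedComponentsWithStats(m)
for i in range(1,n): print(st[i],ce[i]/8+[315,138])
rect(c,m,(315,138),8,.12,2)
for y in range(8*8,8*30,40): print([int(x) for x in h[y,::12,1]],[int(x) for x in h[y,::12,2]])
from scipy.spatial.transform import Rotation as R
o=env.get_obs(); T=o["tool_rot"]
# pink position, standing top at 0.11
print("pink",onz(c,274,190,.11),"green",onz(c,280,226,.11))
E
```

```text
stone top eye [ 0.55907102 -0.29311125  0.12      ]
[    0     0   160   225 15978] [326.26502065 148.00827701]
[ 568.9 -289.2] [54.8 38.8] 1.0
[116, 120, 115, 117, 114, 115, 107, 75, 53, 68, 75, 85, 87, 76] [224, 226, 227, 222, 214, 211, 184, 146, 148, 164, 177, 188, 187, 184]
[118, 119, 116, 110, 85, 25, 32, 33, 31, 31, 54, 107, 118, 119] [209, 210, 191, 142, 93, 61, 80, 123, 139, 146, 161, 195, 204, 202]
[113, 110, 61, 43, 34, 37, 35, 33, 31, 33, 60, 112, 119, 113] [115, 114, 79, 65, 67, 69, 96, 132, 141, 147, 174, 209, 204, 200]
[110, 101, 53, 46, 41, 49, 30, 39, 29, 35, 88, 122, 120, 105] [121, 101, 68, 67, 69, 73, 109, 136, 139, 154, 188, 209, 204, 202]
[117, 91, 39, 41, 38, 48, 39, 39, 36, 67, 112, 118, 119, 91] [116, 92, 66, 69, 68, 69, 91, 104, 113, 155, 205, 212, 206, 196]
pink [ 0.4929792  -0.19243905  0.11      ] green [ 0.42294984 -0.20509364  0.11      ]
```

>>> jog_arm(targets=[[1,[0,0,-5],[0,0,0.1026]],[1,[0,0,-5],[0,0,0.1026]],[1,[0,0,0],[0,0,0.1026]],[1,[0,0,0],[0,0,0.1026]],[1,[0,0,0],[0,0,0.1026]],[1,[5,-34.5,0],[0,0,0]],[1,[5,-34.5,0],[0,0,0]],[1,[5,-34.5,0],[0,0,0]],[1,[5,-34.5,0],[0,0,0]],[1,[5,-34.5,0],[0,0,0]],[1,[5,-34.5,0],[0,0,0]],[1,[0,0,0],[0,0,0]]])

```text
t: 1.35
tool_pos: [0.2744, -0.2926, 0.2412]
tool_rot: [[0.996, -0.088, 0.0], [-0.088, -0.996, 0.003], [0.0, -0.003, -1.0]]
wrist_force: [-0.9, -0.2, -0.9]
grip_width: 1.0
gripper_force: 0.0
```

>>> jog_arm(targets=[[1,[35.5,-3,0],[0,0,0.004]],[1,[35.5,-3,0],[0,0,0]],[1,[35.5,-3,0],[0,0,0]],[1,[35.5,-3,0],[0,0,0]],[1,[35.5,-3,10],[0,0,0]],[1,[35.5,-3,20],[0,0,0]],[1,[35.5,-3,20],[0,0,0]],[1,[35.5,-3,20],[0,0,0]],[1,[0,0,5],[0,0,0]],[1,[0,0,0],[0,0,0]]])

```text
t: 2.18
tool_pos: [0.5589, -0.3003, 0.1622]
tool_rot: [[0.996, -0.093, -0.005], [-0.093, -0.996, 0.004], [-0.006, -0.003, -1.0]]
wrist_force: [-0.7, 0.5, 0.4]
grip_width: 1.004
gripper_force: 0.0
```

```bash
python3 - <<'E'
from h import *
s=cap("scene");c=cap("top")
o=env.get_obs(); print(np.round(o["tool_pos"],4),np.round(o["tool_rot"],4).tolist(),np.round(o["q"],3))
a=cv2.resize(s["frame"][110:230,210:330],(600,600),interpolation=cv2.INTER_CUBIC)
cv2.imwrite("pics/s2.png",a)
print(proj(s,o["tool_pos"]),proj(c,o["tool_pos"]))
E
```

```text
[ 0.5583 -0.3015  0.166 ] [[0.9955, -0.0949, -0.0012], [-0.0949, -0.9955, 0.0005], [-0.0013, -0.0004, -1.0]] [-0.67   0.456  1.41  -0.     1.277  0.996]
[267.29152639 134.14439692] [335.82934025 153.55820951]
```

View pics/s2.png

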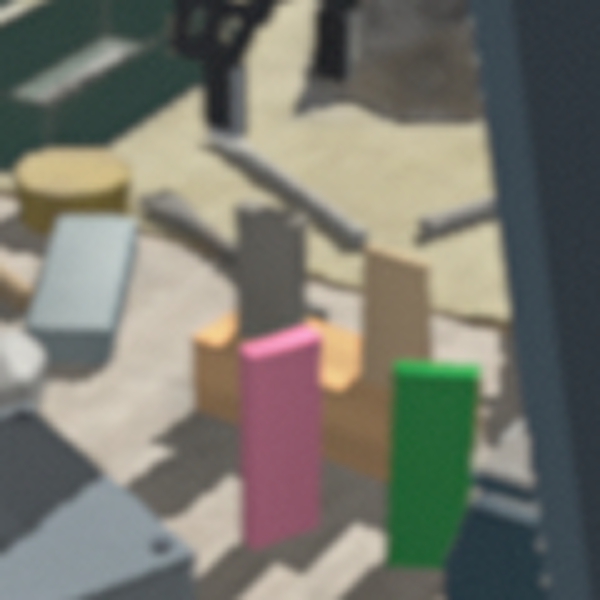

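The stone stands directly below the open fingers, with its top at crop (270,210), and the fingers are clear of everything. Centring and descending.

>>> jog_arm(targets=[[1,[0.4,-3.8,0],[0,0,0]],[1,[0.4,-3.8,0],[0,0,0]],[1,[0,0,14],[0,0,0]],[1,[0,0,14],[0,0,0]],[1,[0,0,14],[0,0,0]],[1,[0,0,14],[0,0,0]],[1,[0,0,14],[0,0,0]],[1,[0,0,14],[0,0,0]],[1,[0,0,0],[0,0,0]],[1,[0,0,0],[0,0,0]]])

```text
t: 3.12
tool_pos: [0.5599, -0.2938, 0.0832]
tool_rot: [[0.995, -0.096, 0.0], [-0.096, -0.995, -0.0], [0.0, 0.0, -1.0]]
wrist_force: [0.2, 0.2, 0.3]
grip_width: 1.003
gripper_force: 0.0
```

>>> jog_arm(targets=[[0.4,[0,0,0],[0,0,0]],[0.3,[0,0,0],[0,0,0]],[0.2,[0,0,0],[0,0,0]],[0,[0,0,0],[0,0,0]],[0,[0,0,0],[0,0,0]],[0,[0,0,0],[0,0,0]],[0,[0,0,0],[0,0,0]],[0,[0,0,0],[0,0,0]],[0,[0,0,0],[0,0,0]],[0,[0,0,0],[0,0,0]]])

```text
t: 3.95
tool_pos: [0.5607, -0.294, 0.0827]
tool_rot: [[0.995, -0.095, 0.001], [-0.095, -0.995, -0.0], [0.001, 0.0, -1.0]]
wrist_force: [-1.0, 0.2, 3.7]
grip_width: 0.141
gripper_force: 58.8
```

>>> jog_arm(targets=[[0,[0,0,-5],[0,0,0]],[0,[0,0,-10],[0,0,0]],[0,[0,0,-12],[0,0,0]],[0,[0,0,-12],[0,0,0]],[0,[0,0,-12],[0,0,0]],[0,[0,0,-12],[0,0,0]],[0,[0,0,-12],[0,0,0]],[0,[0,0,-15],[0,0,0]],[0,[0,0,-15],[0,0,0]],[0,[0,0,-5],[0,0,0]],[0,[0,0,0],[0,0,0]],[0,[0,0,0],[0,0,0]]])

```text
t: 4.95
tool_pos: [0.5604, -0.2938, 0.1925]
tool_rot: [[0.995, -0.095, 0.0], [-0.095, -0.995, -0.0], [0.0, 0.0, -1.0]]
wrist_force: [-0.5, -0.1, -0.3]
grip_width: 0.138
gripper_force: 58.3
```

>>> jog_arm(targets=[[0,[0,0,-3],[0,0,0.0855]],[0,[0,0,-3],[0,0,0.0855]],[0,[0,0,0],[0,0,0.0855]],[0,[0,0,0],[0,0,0.0855]],[0,[-13.5,-27,0],[0,0,0]],[0,[-13.5,-27,0],[0,0,0]],[0,[-13.5,-27,0],[0,0,0]],[0,[-13.5,-27,0],[0,0,0]],[0,[-13.5,-27,0],[0,0,0]],[0,[-13.5,-27,0],[0,0,0]],[0,[-13.5,-27,0],[0,0,0]],[0,[0,0,0],[0,0,0]]])

```text
t: 5.95
tool_pos: [0.5533, -0.077, 0.1971]
tool_rot: [[0.908, -0.42, -0.003], [-0.42, -0.908, 0.004], [-0.004, -0.002, -1.0]]
wrist_force: [-0.6, -0.5, -1.5]
grip_width: 0.142
gripper_force: 58.7
```

>>> jog_arm(targets=[[0,[-13.5,-27,0],[0,0,0]],[0,[0,0,0],[0,0,0]],[0,[0,0,0],[0,0,0]]])

```text
t: 6.2
tool_pos: [0.5534, -0.0513, 0.1974]
tool_rot: [[0.907, -0.421, -0.002], [-0.421, -0.907, 0.0], [-0.002, 0.0, -1.0]]
wrist_force: [-0.4, -0.4, -2.4]
grip_width: 0.141
gripper_force: 59.0
```

```bash
python3 - <<'E'
from h import *
s=cap("scene");c=cap("top")
o=env.get_obs(); print(np.round(o["tool_pos"],4),np.round(o["tool_rot"],4).tolist(),np.round(o["q"],3),o["wrist_force"],o["grip_width"])
cv2.imwrite("pics/s3r.png",s["frame"])
a=cv2.resize(s["frame"][110:230,160:280],(600,600),interpolation=cv2.INTER_CUBIC)
cv2.imwrite("pics/s3.png",a)
print(proj(s,o["tool_pos"]),proj(c,o["tool_pos"]))
E
```

```text
[ 0.5538 -0.0529  0.1976] [[0.906, -0.4232, -0.0012], [-0.4232, -0.906, -0.0002], [-0.001, 0.0007, -1.0]] [-2.950e-01  2.950e-01  1.570e+00 -1.000e-03  1.278e+00  1.712e+00] [ 0.88429421 -0.57451894 -1.54643068] 0.14796515906692037
[207.16620715 160.92999929] [198.06893665 150.96693187]
```

View pics/s3.png

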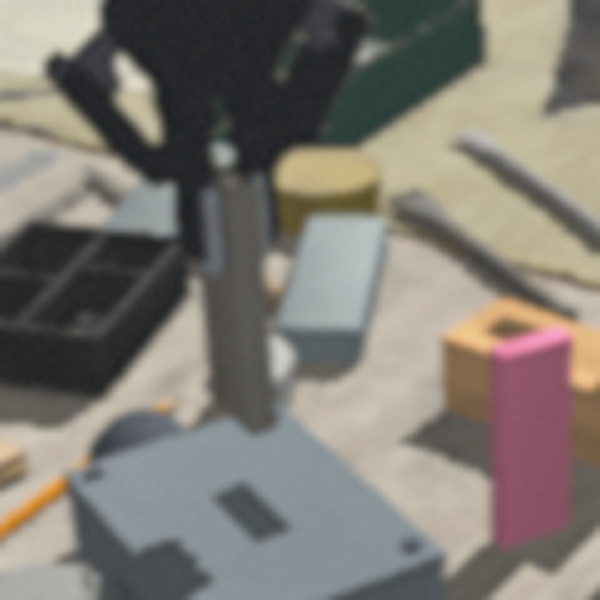

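The stone hangs straight in the fingers with its foot at crop (240,420), above and behind the slot at crop (253,512). Next I'll register the two cameras on the guard screws and locate the foot relative to the slot.

```bash
python3 - <<'E'
from h import *
def dark(img,u,v,r=5,k=8):
    p=img.max(2).astype(np.float32); x0,y0=int(round(u))-r,int(round(v))-r
    w=cv2.resize(p[y0:y0+2*r+1,x0:x0+2*r+1],None,fx=k,fy=k,interpolation=cv2.INTER_CUBIC)
    w=np.clip(np.median(w)-12-w,0,None); Y,X=np.mgrid[:w.shape[0],:w.shape[1]]
    return ((X*w).sum()/w.sum()+.5)/k-.5+x0,((Y*w).sum()/w.sum()+.5)/k-.5+y0
t=cv2.imread("pics/top0.png"); s=cv2.imread("pics/scene0.png")
ct=cap("top"); cs=cap("scene")
T=[(160+x/4.3,130+y/4.3) for x,y in[(330,48),(42,207),(214,290)]]+[(199,119.5+2)]
S=[(170+x/4.5,140+y/4.5) for x,y in[(197,240),(38,293),(325,355),(153,422)]]
for n,c,im,L in(("T",ct,t,T),("S",cs,s,S)):
    for p in L:
        q=dark(im,*p); print(n,np.round(p,1),np.round(q,1),np.round(onz(c,*q,.075)[:2]*1000,1))
# predicted stone corners in scene
o=env.get_obs(); R=np.array(o["tool_rot"]); p=np.array(o["tool_pos"])
print("cam",ray(cs,0,0)[0])
for z in(.125,.2):
  for a,b in((-20,-6.5),(-20,6.5),(20,6.5),(20,-6.5)):
    X=p+R[:,0]*a/1000+R[:,1]*b/1000; X[2]=z; q=proj(cs,X); print(z,a,b,np.round(q,1),"crop",np.round((q-[160,110])*5))
E
```

```text
T [236.7 141.2] [236.8 141.3] [ 593.8 -116.9]
T [169.8 178.1] [167.4 177.3] [517.3  23.2]
T [209.8 197.4] [208.9 198.6] [475.4 -62.5]
T [199.  121.5] [199.5 120.2] [636.1 -39.5]
S [213.8 193.3] [212.4 190.2] [ 606.6 -125.4]
S [178.4 205.1] [177.5 204.6] [635.3 -33.9]
S [242.2 218.9] [243.7 222.3] [469.9 -54.8]
S [204.  233.8] [204.1 237.5] [508.6  29.4]
cam [0.1036006  0.47892962 0.54133597]
0.125 -20 -6.5 [211.4 196.5] crop [257. 433.]
0.125 -20 6.5 [217.  194.7] crop [285. 424.]
0.125 20 6.5 [208.3 186.7] crop [241. 383.]
0.125 20 -6.5 [202.9 188.4] crop [214. 392.]
0.2 -20 -6.5 [208.8 164.3] crop [244. 272.]
0.2 -20 6.5 [214.6 162.7] crop [273. 263.]
0.2 20 6.5 [205.6 155.4] crop [228. 227.]
0.2 20 -6.5 [199.9 156.9] crop [200. 235.]
```

>>> jog_arm(targets=[[0,[0,0,10],[0,0,0]],[0,[0,0,10],[0,0,0]],[0,[0,0,10],[0,0,0]],[0,[0,0,5],[0,0,0]],[0,[0,0,0],[0,0,0]],[0,[0,0,0],[0,0,0]],[0,[0,0,0],[0,0,0]]])

```text
t: 6.98
tool_pos: [0.5543, -0.0525, 0.1635]
tool_rot: [[0.906, -0.423, 0.0], [-0.423, -0.906, -0.0], [0.0, -0.0, -1.0]]
wrist_force: [-0.4, 0.0, -1.3]
grip_width: 0.141
gripper_force: 59.0
```

```bash
python3 - <<'E'
from h import *
s=cap("scene");c=cap("top")
o=env.get_obs(); R=np.array(o["tool_rot"]); p=np.array(o["tool_pos"]);print(np.round(p,4),np.round(R,4).tolist(),o["wrist_force"],o["grip_width"])
cv2.imwrite("pics/s4r.png",s["frame"]);cv2.imwrite("pics/t4r.png",c["frame"])
x0,y0,k=180,165,10
f0=cv2.imread("pics/scene0.png")
L=[cv2.resize(f[y0:y0+60,x0:x0+40],None,fx=k,fy=k,interpolation=cv2.INTER_CUBIC) for f in(s["frame"],f0)]
cv2.imwrite("pics/s4.png",np.hstack(L))
z=p[2]-.0727
for a,b in((-20,-6.5),(-20,6.5),(20,6.5),(20,-6.5)):
    X=p+R[:,0]*a/1000+R[:,1]*b/1000; X[2]=z; print(a,b,np.round((proj(s,X)-[x0,y0])*k))
X=R[:,0];
for a,b in((-22,-8.5),(-22,8.5),(22,8.5),(22,-8.5)):
    X=np.array([.5544,-.0512,.075])+R[:,0]*a/1000+R[:,1]*b/1000; X[2]=.075; print("slot",a,b,np.round((proj(s,X)-[x0,y0])*k))
E
```

```text
[ 0.5545 -0.0525  0.1638] [[0.906, -0.4233, 0.001], [-0.4233, -0.906, -0.0003], [0.0011, -0.0002, -1.0]] [ 0.02537292 -0.24456776 -1.37182184] 0.14944652488142707
-20 -6.5 [321. 451.]
-20 6.5 [375. 433.]
20 6.5 [290. 349.]
20 -6.5 [237. 367.]
slot -22 -8.5 [319. 524.]
slot -22 8.5 [389. 499.]
slot 22 8.5 [296. 406.]
slot 22 -8.5 [227. 429.]
```

View pics/s4.png

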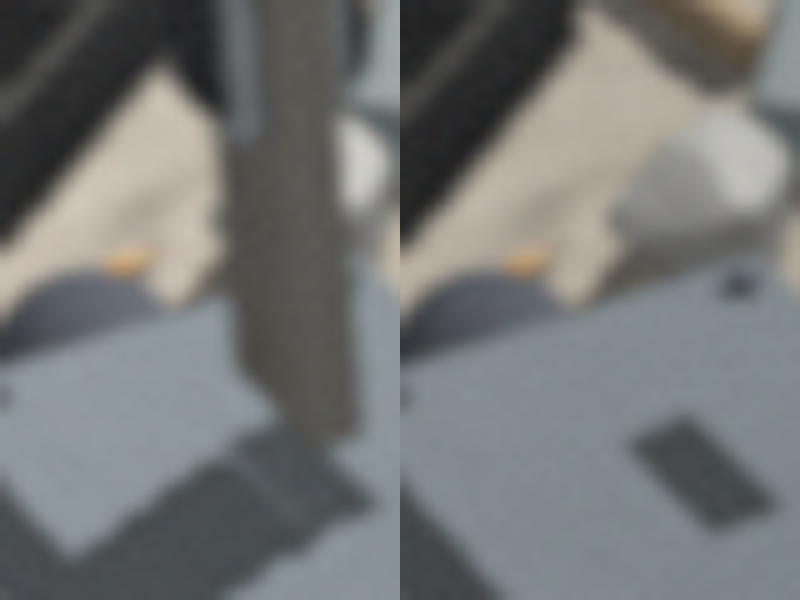

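```bash
python3 - <<'E'
from h import *
s=cv2.imread("pics/s4r.png"); f0=cv2.imread("pics/scene0.png")
hs=cv2.cvtColor(s,cv2.COLOR_BGR2HSV)
b=s.astype(int)
for v in(186,190,194,198,202,205,208,210,212): print(v,[tuple(int(x) for x in b[v,u]) for u in range(200,220)] if v in(194,205) else [int(b[v,u,0]-b[v,u,2]) for u in range(200,220)])
E
```

```text
186 [-18, -10, -6, -5, -5, -6, -9, -6, -7, -6, -7, -6, -7, -6, -6, -5, -4, -4, -7, -13]
190 [-23, -18, -11, -7, -7, -6, -7, -6, -7, -7, -6, -7, -7, -5, -1, 1, 1, -7, -18, -24]
194 [(108, 112, 114), (106, 108, 107), (97, 100, 100), (82, 86, 87), (74, 79, 81), (73, 78, 80), (74, 79, 82), (77, 81, 84), (80, 83, 85), (82, 86, 88), (83, 87, 89), (83, 87, 89), (83, 86, 89), (81, 85, 86), (92, 94, 93), (122, 120, 113), (149, 143, 134), (156, 151, 141), (156, 152, 145), (159, 161, 157)]
198 [16, 16, 12, 5, -4, -10, -9, -8, -7, -7, -6, -6, -6, -7, -3, 6, 13, 15, 16, 16]
202 [15, 15, 14, 12, 6, -3, -6, -8, -7, -8, -6, -7, -6, -8, -6, 2, 10, 15, 17, 17]
205 [(158, 151, 142), (156, 151, 141), (157, 152, 142), (159, 154, 143), (157, 152, 141), (151, 145, 136), (133, 129, 123), (103, 104, 101), (83, 87, 87), (78, 82, 84), (80, 84, 86), (83, 86, 89), (82, 88, 88), (79, 85, 86), (83, 87, 89), (99, 101, 99), (130, 129, 122), (151, 146, 137), (155, 150, 140), (155, 150, 140)]
208 [16, 15, 15, 13, 11, 10, 9, 8, 7, 3, -3, -4, -7, -3, 0, 5, 11, 14, 15, 16]
210 [15, 14, 14, 10, 9, 8, 8, 7, 8, 7, 6, 5, 7, 11, 14, 15, 16, 16, 16, 16]
212 [9, 7, 9, 8, 10, 9, 9, 8, 8, 8, 8, 8, 8, 9, 11, 13, 15, 15, 17, 16]
```

```bash
python3 - <<'E'
from h import *
s=cap("scene"); o=env.get_obs(); p=np.array(o["tool_pos"]); R=np.array(o["tool_rot"]); print(np.round(p,4))
f0=cv2.imread("pics/scene0.png"); f4=cv2.imread("pics/s4r.png")
k=10
def poly(f,box,test,z,eps=12):
    x0,y0,x1,y1=box; a=cv2.resize(f[y0:y1,x0:x1],None,fx=k,fy=k,interpolation=cv2.INTER_CUBIC).astype(int)
    m=test(a).astype(np.uint8); cs,_=cv2.findContours(m,cv2.RETR_EXTERNAL,cv2.CHAIN_APPROX_NONE)
    q=max(cs,key=cv2.contourArea); r=cv2.approxPolyDP(q,eps,True)[:,0]
    for u,v in r:
        X=onz(s,(u+.5)/k-.5+x0,(v+.5)/k-.5+y0,z); d=X-p
        print("  px",round((u+.5)/k-.5+x0,1),round((v+.5)/k-.5+y0,1),"a,b mm",np.round([d@R[:,0]*1000,d@R[:,1]*1000],1))
for t in(95,105): print("slot",t); poly(f0,(198,200,222,222),lambda a:a.max(2)<t,.075)
print("stone"); poly(f4,(198,185,222,215),lambda a:(a[...,0]-a[...,2])<2,p[2]-.0727)
print("expected slot from top in a,b:",[(np.array([.5544,-.0512,.075])-p)@R[:,i]*1000 for i in(0,1)])
E
```

```text
[ 0.5544 -0.0525  0.1638]
slot 95
  px 203.6 209.0 a,b mm [ 16.3 -10.1]
  px 210.4 216.8 a,b mm [-19.2 -11.3]
  px 216.2 215.0 a,b mm [-19.7   2.5]
  px 208.6 207.0 a,b mm [17.3  2.8]
slot 105
  px 203.2 208.6 a,b mm [ 18.1 -10. ]
  px 210.6 217.2 a,b mm [-20.6 -11.8]
  px 216.6 215.2 a,b mm [-21.2   2.7]
  px 208.4 206.6 a,b mm [18.9  3.3]
stone
  px 197.6 184.6 a,b mm [96.1 15.1]
  px 197.6 195.4 a,b mm [51.3 -6.4]
  px 201.0 194.0 a,b mm [52.5  2.7]
  px 203.0 195.2 a,b mm [45.6  4.6]
  px 203.6 200.6 a,b mm [24.  -4.9]
  px 209.8 208.8 a,b mm [-13.   -8.3]
  px 214.6 207.8 a,b mm [-15.3   2.1]
  px 214.2 190.6 a,b mm [49.2 34.8]
  px 216.0 190.0 a,b mm [49.7 39.7]
  px 221.4 196.0 a,b mm [19.4 37.7]
  px 221.4 184.6 a,b mm [64.6 62.3]
expected slot from top in a,b: [np.float64(-0.6805532593111814), np.float64(-1.1581798508589765)]
```

```bash
python3 - <<'E'
from h import *
from scipy.ndimage import gaussian_filter1d
s=cap("scene"); o=env.get_obs(); p=np.array(o["tool_pos"]); R=np.array(o["tool_rot"])
f=np.mean([cap("scene")["frame"].astype(float) for _ in range(6)],0)
cv2.imwrite("pics/s5r.png",f.astype(np.uint8)); g=f.mean(2)
def edge(v,lo,hi):
    r=gaussian_filter1d(g[v,lo:hi+1],.5); d=np.abs(np.diff(r)); i=int(d.argmax())
    j=slice(max(i-2,0),i+3); return lo+.5+(np.arange(len(d))[j]*d[j]).sum()/d[j].sum()
for n,rows,lo,hi in(("L",range(181,199),199,207),("R",range(178,206),211,218)):
    u=np.array([edge(v,lo,hi) for v in rows]); k=np.polyfit(list(rows),u,1)
    res=u-np.polyval(k,list(rows)); ok=abs(res)<.5; k=np.polyfit(np.array(rows)[ok],u[ok],1)
    print(n,"slope",k[0].round(4),"u@185",np.polyval(k,185).round(2),"u@200",np.polyval(k,200).round(2),"rms",res[ok].std().round(2),ok.sum())
for n,a,b in(("L",20,-6.5),("R",-20,6.5)):
    P=[]
    for z in(.0911,.15):
        X=p+R[:,0]*a/1e3+R[:,1]*b/1e3; X[2]=z; P.append(proj(s,X))
    P=np.array(P); m=(P[1,0]-P[0,0])/(P[1,1]-P[0,1]); print(n,"pred slope",m.round(4),"u@185",(P[0,0]+m*(185-P[0,1])).round(2),"u@200",(P[0,0]+m*(200-P[0,1])).round(2))
# bottom edges: vertical profile per column
for u in range(202,219):
    r=gaussian_filter1d(g[195:220,u],.5); print(u,[int(x) for x in r])
E
```

```text
L slope 0.0515 u@185 201.33 u@200 202.1 rms 0.31 11
R slope 0.0792 u@185 214.13 u@200 215.32 rms 0.22 17
L pred slope 0.0955 u@185 202.14 u@200 203.57
R pred slope 0.0732 u@185 215.82 u@200 216.92
202 [122, 130, 133, 134, 134, 137, 140, 145, 149, 150, 149, 148, 147, 140, 128, 114, 93, 79, 76, 77, 77, 77, 77, 77, 78]
203 [97, 102, 105, 106, 107, 110, 118, 130, 143, 149, 150, 148, 142, 127, 109, 100, 92, 83, 78, 77, 77, 76, 76, 77, 77]
204 [79, 80, 81, 80, 80, 82, 89, 106, 128, 143, 149, 148, 136, 113, 93, 89, 91, 87, 81, 78, 76, 76, 76, 77, 77]
205 [75, 75, 74, 73, 72, 72, 75, 85, 106, 129, 143, 143, 127, 102, 85, 83, 86, 87, 85, 81, 78, 76, 76, 76, 77]
206 [77, 77, 75, 75, 74, 73, 74, 76, 87, 107, 126, 130, 115, 93, 82, 81, 82, 85, 87, 85, 80, 77, 77, 77, 76]
207 [79, 79, 78, 77, 77, 76, 76, 76, 79, 88, 102, 107, 98, 86, 81, 81, 81, 82, 85, 87, 84, 80, 77, 76, 76]
208 [82, 81, 81, 80, 79, 79, 79, 79, 78, 80, 85, 88, 85, 81, 80, 81, 81, 81, 82, 85, 87, 85, 79, 75, 77]
209 [84, 84, 82, 82, 82, 81, 81, 80, 81, 81, 81, 81, 80, 79, 79, 80, 81, 81, 81, 83, 86, 86, 82, 78, 82]
210 [86, 85, 
[... 344 characters left out ...]
, 84, 84, 83, 85, 92, 106, 112, 103, 88, 81, 79, 81, 89, 110, 133, 144]
214 [94, 94, 93, 92, 90, 89, 87, 87, 86, 86, 85, 84, 87, 100, 121, 132, 122, 103, 88, 79, 81, 96, 120, 139, 146]
215 [121, 121, 119, 116, 113, 110, 107, 105, 104, 103, 100, 98, 101, 113, 133, 142, 137, 121, 102, 85, 83, 102, 128, 142, 145]
216 [143, 143, 142, 140, 138, 135, 132, 130, 129, 128, 126, 124, 125, 131, 142, 147, 144, 136, 120, 102, 96, 112, 134, 144, 145]
217 [150, 150, 149, 149, 148, 148, 147, 146, 145, 145, 144, 143, 142, 144, 147, 148, 147, 144, 136, 123, 116, 127, 139, 144, 145]
218 [149, 149, 149, 149, 150, 150, 150, 150, 150, 149, 149, 148, 147, 147, 147, 147, 147, 146, 144, 138, 134, 138, 144, 145, 145]
```

Lateral alignment looks good, and the stone appears a little too far along +a (tool x) and +b (tool y). I'll apply a partial correction, go closer and re-measure.

>>> jog_arm(targets=[[0,[-1.2,-0.7,3],[0,0,0]],[0,[-1.3,-0.6,4],[0,0,0]],[0,[0,0,4],[0,0,0]],[0,[0,0,0],[0,0,0]],[0,[0,0,0],[0,0,0]],[0,[0,0,0],[0,0,0]]])

```text
t: 7.98
tool_pos: [0.5523, -0.0502, 0.1522]
tool_rot: [[0.906, -0.423, -0.0], [-0.423, -0.906, 0.0], [-0.0, 0.0, -1.0]]
wrist_force: [0.1, 0.5, -0.8]
grip_width: 0.146
gripper_force: 59.0
```

```bash
python3 - <<'E'
from h import *
f=np.mean([cap("scene")["frame"].astype(float) for _ in range(6)],0); s=cap("scene")
o=env.get_obs(); R=np.array(o["tool_rot"]); p=np.array(o["tool_pos"]);print(np.round(p,4),o["wrist_force"])
f=f.astype(np.uint8); f0=cv2.imread("pics/scene0.png"); cv2.imwrite("pics/s6r.png",f)
x0,y0,k=195,190,13
L=[cv2.resize(g[y0:y0+35,x0:x0+30],None,fx=k,fy=k,interpolation=cv2.INTER_CUBIC) for g in(f,f0)]
L[0]=cv2.convertScaleAbs(L[0],alpha=1.5,beta=-40)
def pt(X): q=(proj(s,X)-[x0,y0]+.5)*k; return tuple(int(x) for x in q)
for im in L:
  for z,ha,hb,c0,col in((p[2]-.0727,20,6.5,p,(0,0,255)),(.075,22,8.5,np.array([.5544,-.0512,0]),(0,255,255))):
    for a,b in((-1,-1),(-1,1),(1,1),(1,-1)):
        X=c0+R[:,0]*a*ha/1e3+R[:,1]*b*hb/1e3; X[2]=z; cv2.circle(im,pt(X),3,col,-1)
cv2.imwrite("pics/s6.png",np.hstack(L))
E
```

```text
[ 0.5524 -0.0502  0.1524] [ 0.02549561 -0.15241944 -1.56247274]
```

View pics/s6.png

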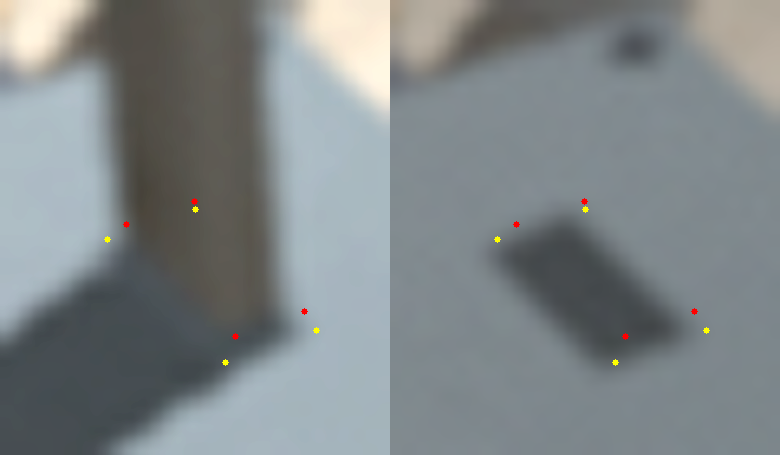

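The two foot ends differ: there is about 5 mm of gap at the +a end (left, crop (128,243) against slot (103,258)) and almost none at the −a end. So the stone has to move about +2 mm along tool x, which also agrees with the top-camera estimate. Correcting, then descending gently.

>>> jog_arm(targets=[[0,[1,-0.3,0],[0,0,0]],[0,[1,0,0],[0,0,0]],[0,[0,0,0],[0,0,0]],[0,[0,0,1.5],[0,0,0]],[0,[0,0,1.5],[0,0,0]],[0,[0,0,1.5],[0,0,0]],[0,[0,0,1],[0,0,0]],[0,[0,0,1],[0,0,0]],[0,[0,0,0],[0,0,0]]])

```text
t: 9.08
tool_pos: [0.5541, -0.0507, 0.1455]
tool_rot: [[0.906, -0.423, -0.001], [-0.423, -0.906, 0.0], [-0.001, 0.0, -1.0]]
wrist_force: [0.1, -0.6, -1.5]
grip_width: 0.14
gripper_force: 59.0
```

>>> jog_arm(targets=[[0,[0,0,1],[0,0,0]],[0,[0,0,1],[0,0,0]],[0,[0,0,1],[0,0,0]],[0,[0,0,1],[0,0,0]],[0,[0,0,0],[0,0,0]]])

```text
t: 9.5
tool_pos: [0.5541, -0.0507, 0.1416]
tool_rot: [[0.906, -0.423, -0.0], [-0.423, -0.906, 0.0], [-0.0, 0.0, -1.0]]
wrist_force: [0.2, 0.3, -0.6]
grip_width: 0.138
gripper_force: 59.0
```

>>> jog_arm(targets=[[0,[0,0,2],[0,0,0]],[0,[0,0,2],[0,0,0]],[0,[0,0,2],[0,0,0]],[0,[0,0,2],[0,0,0]],[0,[0,0,2],[0,0,0]],[0,[0,0,2],[0,0,0]],[0,[0,0,0],[0,0,0]]])

```text
t: 10.08
tool_pos: [0.554, -0.0507, 0.1293]
tool_rot: [[0.906, -0.423, -0.001], [-0.423, -0.906, 0.0], [-0.001, 0.0, -1.0]]
wrist_force: [-0.1, 0.7, -1.4]
grip_width: 0.145
gripper_force: 59.0
```

>>> jog_arm(targets=[[0,[0,0,2.5],[0,0,0]],[0,[0,0,2.5],[0,0,0]],[0,[0,0,2.5],[0,0,0]],[0,[0,0,2.5],[0,0,0]],[0,[0,0,2.5],[0,0,0]],[0,[0,0,2.5],[0,0,0]],[0,[0,0,0],[0,0,0]],[0,[0,0,0],[0,0,0]]])

```text
t: 10.75
tool_pos: [0.5541, -0.0507, 0.1146]
tool_rot: [[0.906, -0.423, -0.0], [-0.423, -0.906, 0.0], [-0.0, 0.0, -1.0]]
wrist_force: [0.6, 0.4, -1.5]
grip_width: 0.144
gripper_force: 59.0
```

>>> jog_arm(targets=[[0,[0,0,1.5],[0,0,0]],[0,[0,0,1.5],[0,0,0]],[0,[0,0,1.5],[0,0,0]],[0,[0,0,1.5],[0,0,0]],[0,[0,0,0],[0,0,0]]])

```text
t: 11.17
tool_pos: [0.5541, -0.0507, 0.1084]
tool_rot: [[0.906, -0.423, -0.001], [-0.423, -0.906, 0.0], [-0.001, 0.0, -1.0]]
wrist_force: [-0.2, -0.1, -1.2]
grip_width: 0.142
gripper_force: 59.0
```

>>> jog_arm(targets=[[0,[0,0,1],[0,0,0]],[0,[0,0,1],[0,0,0]],[0,[0,0,0],[0,0,0]],[0,[0,0,0],[0,0,0]]])

```text
t: 11.5
tool_pos: [0.5542, -0.0508, 0.1068]
tool_rot: [[0.906, -0.423, -0.0], [-0.423, -0.906, 0.0], [-0.0, 0.0, -1.0]]
wrist_force: [0.1, 0.1, -0.9]
grip_width: 0.144
gripper_force: 59.0
```

>>> jog_arm(targets=[[0,[0,0,1],[0,0,0]],[0,[0,0,1],[0,0,0]],[0,[0,0,0],[0,0,0]],[0,[0,0,0],[0,0,0]]])

```text
t: 11.83
tool_pos: [0.5542, -0.0508, 0.1047]
tool_rot: [[0.906, -0.423, -0.0], [-0.423, -0.906, 0.0], [-0.0, 0.0, -1.0]]
wrist_force: [0.4, 0.4, -1.2]
grip_width: 0.144
gripper_force: 59.0
```

Still no contact, with the foot about 43 mm down. I'll keep probing.

>>> jog_arm(targets=[[0,[0,0,1],[0,0,0]],[0,[0,0,1],[0,0,0]],[0,[0,0,0],[0,0,0]],[0,[0,0,0],[0,0,0]]])

```text
t: 12.17
tool_pos: [0.5542, -0.0508, 0.1027]
tool_rot: [[0.906, -0.423, -0.0], [-0.423, -0.906, 0.0], [-0.0, 0.0, -1.0]]
wrist_force: [0.0, 0.8, -1.7]
grip_width: 0.15
gripper_force: 59.0
```

>>> jog_arm(targets=[[0,[0,0,1],[0,0,0]],[0,[0,0,1],[0,0,0]],[0,[0,0,0],[0,0,0]],[0,[0,0,0],[0,0,0]]])

```text
t: 12.5
tool_pos: [0.5542, -0.0507, 0.1007]
tool_rot: [[0.906, -0.423, -0.0], [-0.423, -0.906, 0.0], [-0.0, 0.0, -1.0]]
wrist_force: [-0.7, 0.2, -1.8]
grip_width: 0.144
gripper_force: 59.0
```

>>> jog_arm(targets=[[0,[0,0,1],[0,0,0]],[0,[0,0,0.5],[0,0,0]],[0,[0,0,0],[0,0,0]],[0,[0,0,0],[0,0,0]]])

```text
t: 12.83
tool_pos: [0.5542, -0.0508, 0.0992]
tool_rot: [[0.906, -0.423, -0.0], [-0.423, -0.906, 0.0], [-0.0, 0.0, -1.0]]
wrist_force: [-1.5, -1.0, -1.0]
grip_width: 0.143
gripper_force: 59.0
```

>>> jog_arm(targets=[[0,[0,0,1],[0,0,0]],[0,[0,0,0.5],[0,0,0]],[0,[0,0,0],[0,0,0]],[0,[0,0,0],[0,0,0]]])

```text
t: 13.17
tool_pos: [0.5544, -0.0508, 0.0982]
tool_rot: [[0.906, -0.423, 0.0], [-0.423, -0.906, -0.0], [0.0, -0.0, -1.0]]
wrist_force: [-0.0, 0.3, 2.7]
grip_width: 0.143
gripper_force: 59.6
```

>>> jog_arm(targets=[[0,[0,0,1],[0,0,0]],[0,[0,0,1],[0,0,0]],[0,[0,0,0],[0,0,0]],[0,[0,0,0],[0,0,0]],[0,[0,0,0],[0,0,0]]])

```text
t: 13.58
tool_pos: [0.5544, -0.0508, 0.096]
tool_rot: [[0.906, -0.423, 0.0], [-0.423, -0.906, -0.0], [0.0, -0.0, -1.0]]
wrist_force: [-1.3, 0.3, 5.3]
grip_width: 0.145
gripper_force: 59.8
```

```bash
cat > fz.py <<'E'
from h import *
L=[]
for _ in range(8):
    cap("top"); o=env.get_obs(); L.append([*o["wrist_force"],o["tool_pos"][2]*1000])
print(np.round(np.mean(L,0),2),np.round(np.std(L,0),2),o["t"])
E
python3 fz.py
```

```text
[-0.91  0.76  4.4  95.93] [0.46 0.46 0.42 0.05] 13.9833
```

>>> jog_arm(targets=[[0,[0,0,1],[0,0,0]],[0,[0,0,1],[0,0,0]],[0,[0,0,0.9],[0,0,0]],[0,[0,0,0],[0,0,0]],[0,[0,0,0],[0,0,0]],[0,[0,0,0],[0,0,0]]])

```text
t: 14.48
tool_pos: [0.5545, -0.0508, 0.0933]
tool_rot: [[0.906, -0.423, 0.001], [-0.423, -0.906, -0.0], [0.001, -0.0, -1.0]]
wrist_force: [-1.3, -0.5, 6.9]
grip_width: 0.142
gripper_force: 60.1
```

```bash
cat >> fz.py <<'E'
s=cap("scene"); cv2.imwrite("pics/s7.png",cv2.resize(s["frame"][120:270,160:320],None,fx=4,fy=4,interpolation=cv2.INTER_CUBIC))
E
python3 fz.py
```

```text
[-1.15  0.66  7.12 93.28] [0.87 0.37 0.47 0.01] 14.8833
```

View pics/s7.png

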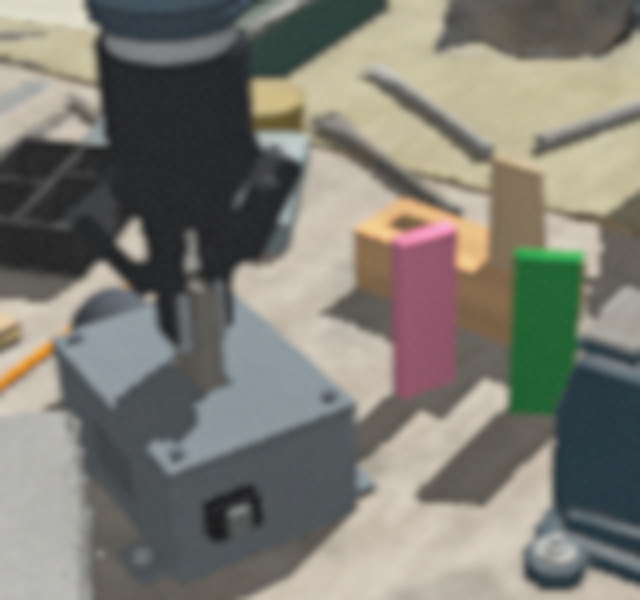

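The stone stands upright through the slot, with its foot entering at crop (205,385), and the wedge is still in the rack at (517,205). The net push is about 8.4 N and the travel about 5.7–6 mm, so I'm handing in.

```bash
python3 -c "
from station import env
print(env.finish_job())"
```

```text
the job is handed in; nothing more can be done
None
```

The job is handed in: the gripper holds the grey slip stone upright through the dresser slot, pressing the pad about 6 mm down (about 8.4 N), and the wedge is still standing in the rack.

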